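# Set the lid rack's sprung leg to the length mark and slide its cam lever shut

### The job

Pull the sprung sliding leg of the expanding lid rack out by its upright fin until the leg's pointer stands over the red length marker. Keeping the pointer on the marker all the while, slide the orange cam lever along the fin to its closed stop. Finish still holding the leg by its fin at the marker, lever fully closed, without letting go, and leave the tin, the salt shaker and the jam jar standing where they are.

Things in the scene. Friction and masses are not known exactly. Their poses are not given: they have to be found in the camera images.
- rack: Expanding pan-lid rack, fixed to the worktop, turned up to 0.3 rad. Origin: centre of its underside. x away from the robot, y left, z up. 130 mm wide along x (white scale strip out to x = -98 mm), 352 mm long along y: white end blocks 38 mm high, two steel rods along y, on which the grey leg slides; two wire hoops 81 mm high at y = 135 and 155 mm.
- leg: The sprung leg: an upright aluminium fin to hold (14 mm thick along rack y, x = -80 to +60 mm, z = 35 to 92 mm) on a grey carriage (56 mm along y, top z = 35). Axes as the rack's; origin at worktop height in the fin's middle plane. Starts pushed in, at rack (0, 20 mm, 0); pulls out up to 115 mm to rack -y (right). A spring pulls it back: 2.5 N, rising 50 N per m; let go, it runs back.
- fin_grip (a point): Point in the fin's middle plane, 50 mm towards the robot from its origin, 78 mm above the worktop: where to take the fin from above, one finger on each side (closing along the rack's y). With the lever open 68 mm of fin are free here. Moves with the leg.
- pointer (a point): Tip of the leg's black pointer, in the fin's middle plane, 93 mm from the fin's origin towards the robot, 27 mm above the worktop, just above the scale strip. Moves with the leg.
- mark (a point): Centre of the red length marker, a red clip on the white scale strip, 12 mm wide along the rack's y and 32 mm long along its x, top 23 mm above the worktop. Fixed, at another place on the scale each time (leg about 45 to 100 mm out). Axes as the rack's: the pointer is on the mark when both have the same y along the rack.
- cam (a joint): How far the cam lever is closed, m: 0 fully open (towards the robot) to 0.040 fully closed (stop). It slides on the leg along the fin, towards the rack's +x (away from the robot); friction of about 3.5 N, no spring: it stays where it is left. Starts at 0 to 5 mm.
- cam_face (a point): Centre of the orange lever's face that looks to the robot, in the fin's middle plane, 75 mm up; 12 mm to the robot's side of the fin's origin when open. The lever is a saddle with one flat wing each side of the fin, from 9 to 35 mm off its middle plane, z = 40 to 86 mm, 10 mm thick. Fingers astride the fin, sliding along it, push both wings. Rides with the leg.
- tin: Food tin with red tomatoes on its label, 75 mm across, 110 mm high, standing to the left of the rack; origin at the centre of its underside.
- salt: Salt shaker, 44 mm across, 90 mm high, standing left of the rack; origin at its underside.
- jar_red: Jam jar with white lid, 65 mm across, 94 mm high, behind the rack, near the wall; origin at its underside. Overhead there are wall cabinets behind the rack, and a hood over the range on the right where the arm starts: move the hand left over the worktop before turning or raising it.

How it is judged:
By the outcome, as a careful person would: the job done as asked, in the order asked, and still so for the second after the job is handed in, while the arm keeps its last pose, push and grip.
It also fails if it takes over 45 s, if anything falls off the work surface, if the arm or the gripper's body presses on something with over 40 N, if the wrist force passes 120 N, or if a joint passes its speed limit or range.

### The arm

A 6-joint arm with a two-finger parallel gripper is mounted at the origin on a cart in front of the work surface, level with it; the furniture and walls round the work are solid. World frame = base frame: x ahead of the robot, y to its left, z up, the work surface at z = 0. Lengths are in mm, angles in rad, forces in N, time in s.
With the tool pointing down it reaches from about 400 to 925 mm from the base axis. Payload 12.5 kg.
Tool frame: the origin (TCP) lies at the centre of the arm's flange, where the gripper is bolted on; the fingertips stand 190 mm ahead of it and the grasp point (between the pads) lies env.grip_point_offset ahead of it (env.grip_point_offset is the distance from the TCP to the grasp point, in mm); z points along the fingers, x is the direction in which the jaws open and shut, and the axes are right-handed (so a half turn about z gives the same grasp; the last joint's range is limited). The gripper opens to 95 mm and grips with 3 to 60 N. Pads are 20 mm wide; open, the fingers measure 119 mm over their backs; the gripper's body (75 mm by 180 mm) begins 59 mm behind the grasp point.
Start: joints at [1.086, 0.491, 1.559, -0, 1.092, -0.106], TCP at [231.105, 580.702, 404.761] pointing down, gripper open.
Joint ranges: [-3.1, 3.1], [-0.84, 2.19], [0.05, 2.79], [-1.13, 4.28], [0.06, 2.93], [-2.69, 2.69]. Speed limits (rad/s): [2.22, 2.22, 2.79, 3.14, 3.14, 3.14].

### API

Orientations are given as [roll, pitch, yaw] about the fixed x, y, z axes, in that order (R = Rz(yaw) Ry(pitch) Rx(roll)).
In Python, from cell import state, read_camera, camera_model, job_done, env gives the robot as it stands.
- The arm moves only by the tool arm_command, never from a script. Its argument "steps" is a list of rows, each a list of 6 numbers: the shift along the tool's x, y, z in cm, then the turn, a rotation vector about the tool's x, y, z in degrees. In form: [[dx, dy, dz, rx, ry, rz], ...]. A call has 1 to 12 rows; each row is the pose to reach, as a shift and turn from the pose commanded when the call began, along the tool's axes at that moment; what a row does not reach only later rows make up. A row lasts 1/12 s, in which the tool goes at most 41.7 mm and 7.16 degrees, less where a joint would pass 70% of its speed; a pose out of reach is approached as far as the arm can. A call with a gripper value outside its range is refused whole. "jaw" is the finger opening in cm, from 0 to 9.51, set as the call begins (left out, the last holds). The fingers move at their own pace and stop on an object; the grip force is fixed at half the most. Time passes only in rows, so rows that repeat a pose let the fingers close. It gives the time, the measured TCP pose, the force and the opening at its end, in the units of the state.
- state(): the state, without advancing time (a new reading comes with each control period).
- read_camera(name): name is "scene" or "top"; returns the picture (384x512x3 uint8, red, green, blue); there is no depth.
- camera_model(name): a dict with "K" (3x3 intrinsics, pixels), "xyz" and "rotation" of the camera in the world. Camera axes: x right, y up, looking along -z (the intrinsics and any distortion apply to the point x, -y, -z); pixel columns grow to the right and rows downward; lengths in mm; the calibration is good to about 2 mm. A picture is of the moment at which its call begins. camera_model takes no time and is no camera call.
- job_done(): hands the job in, once; it reports no verdict.
The state is a dict: "t": time; "joints": joint angles; "qvel": joint speeds; "tau": joint torques, N m; "eef_pos": TCP position; "tcp_rot": TCP orientation; "ft_force": force on the tool from outside, world axes, zero at the start; "moment": the same for the moment, N m; "opening": opening from 0.0 (shut) to 1.0 (fully open).
Only numpy, scipy, OpenCV 4.12 (cv2) and the standard library are available. Lean on these libraries where they do the work, as an engineer would, in place of code of your own. Each camera call takes 0.05 s, during which the arm holds its last target. There are 200 camera calls.

## Working session

There is one attempt and no reset: what is moved stays moved. The work goes in short steps, Python scripts to look and compute and a tool call to move; the robot and the scene stay as the last step left them, time stands still between calls to the robot, and variables do not carry over. Pictures are saved under pics/ and viewed, about 8 in all and at most 12, crops included, and the job is handed in when it is done.

Besides the shell and the picture viewer there is one more tool, called after "Call:" by a JSON object that holds its "name" and its "arguments". arm_command: Moves the arm, as the interface text tells. Its arguments: {"type":"object","properties":{"steps":{"type":"array"},"jaw":{"type":"number"}},"required":["steps"]}

```bash
mkdir -p pics
python3 - <<'E'
from cell import state, read_camera, camera_model, env
import cv2, numpy as np
s=state(); print(s, env.grip_point_offset)
for n in("scene","top"):
    im=read_camera(n); cv2.imwrite(f"pics/{n}0.png",cv2.resize(im[:,:,::-1],(800,600),interpolation=cv2.INTER_CUBIC)); np.save(f"pics/{n}0.npy",im)
    print(n,camera_model(n))
E
```

```text
{'t': 0.0, 'joints': array([ 1.08642742e+00,  4.91532524e-01,  1.55946227e+00,  1.77816119e-05,
        1.09169283e+00, -1.05629443e-01]), 'qvel': array([-1.47520607e-03, -4.41044318e-04,  1.19611722e-03,  2.47362539e-03,
       -7.38316002e-06,  6.12887212e-04]), 'tau': array([-1.58575054e-03, -6.12653804e+01, -2.58169234e+01,  6.91831182e-02,
        4.83678246e-02, -1.12982455e-04]), 'eef_pos': array([231.06867382, 580.67202198, 404.17401414]), 'tcp_rot': array([-3.14146152e+00,  1.08720873e-03,  1.19204873e+00]), 'ft_force': array([ 0.31838934, -0.21793297, -0.35025364]), 'moment': array([ 0.01103614, -0.00699569,  0.0268506 ]), 'opening': 0.9984085723202729} 171.3
scene {'K': array([[426.4400079 ,   0.        , 253.31950262],
       [  0.        , 426.4400079 , 190.24842381],
       [  0.        ,   0.        ,   1.        ]]), 'xyz': array([ -92.24690493, -105.15129687,  858.90158678]), 'rotation': array([ 0.75166647, -0.00807235, -1.06903089])}
top {'K': array([[358.58017089,   0.        , 260.53944265],
       [  0.        , 358.58017089, 190.64787824],
       [  0.        ,   0.        ,   1.        ]]), 'xyz': array([459.24254148, 269.33622834, 933.45901921]), 'rotation': array([ 0.11218748, -0.03718873, -1.5761488 ])}
```

View pics/scene0.png

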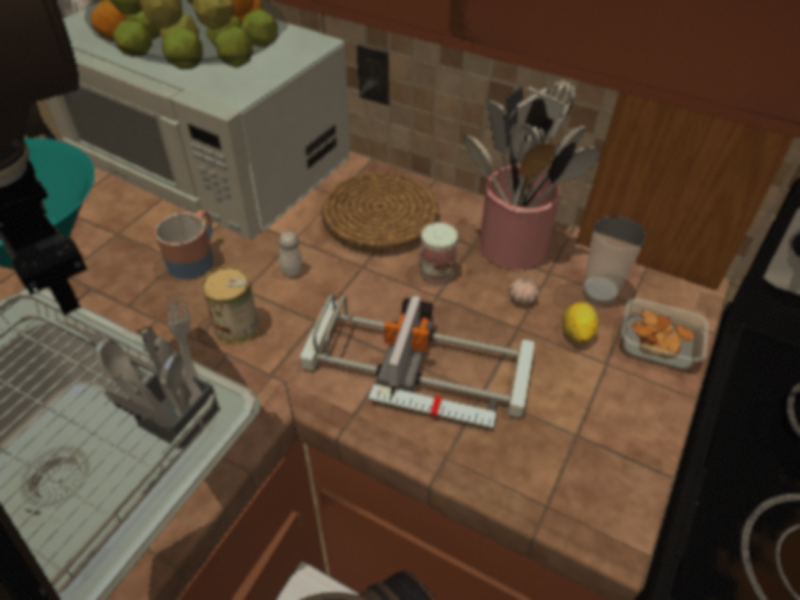

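View pics/top0.png

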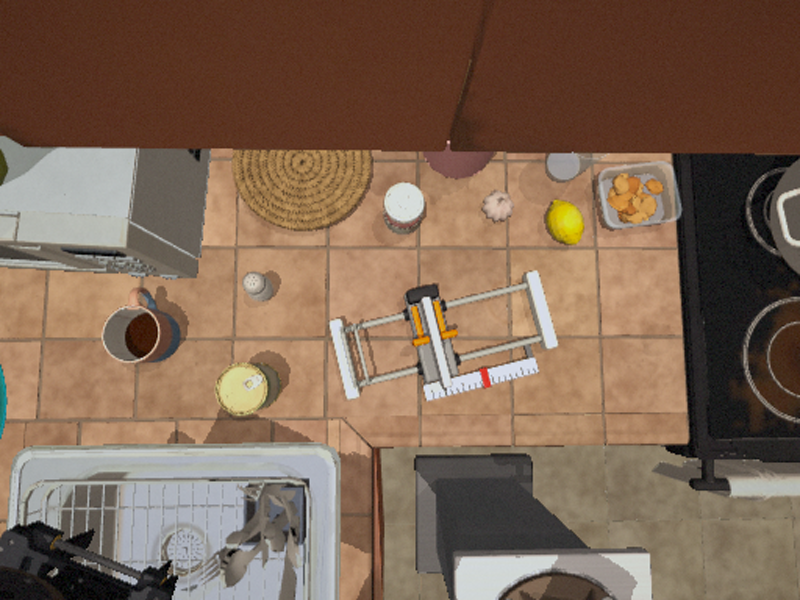

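The top view shows the rack yawed by about 0.25 rad. In view pixels, the end blocks are at (344,358) and (541,310), the red clip at (487,377), the fin from (427,298) to (447,387) and the lever wings at about (436,336). The jar is behind the rack. The tin and salt are to its left. The hand is at the lower left over the sink.

```bash
cat > h.py <<'E'
from cell import state, read_camera, camera_model
import cv2, numpy as np
from scipy.spatial.transform import Rotation as R
def ray(n,uv,z):
    c=camera_model(n);K=c["K"];uv=np.atleast_2d(uv).astype(float)
    d=np.c_[(uv[:,0]-K[0,2])/K[0,0],-(uv[:,1]-K[1,2])/K[1,1],-np.ones(len(uv))]
    d=R.from_euler("xyz",c["rotation"]).apply(d)
    return c["xyz"]+d*((z-c["xyz"][2])/d[:,2])[:,None]
def proj(n,p):
    c=camera_model(n);K=c["K"];q=R.from_euler("xyz",c["rotation"]).inv().apply(np.atleast_2d(p)-c["xyz"])
    return np.c_[K[0,0]*q[:,0]/-q[:,2]+K[0,2],K[1,1]*-q[:,1]/-q[:,2]+K[1,2]]
def comps(m,amin=8):
    n,l,s,c=cv2.connectedComponentsWithStats(m.astype(np.uint8))
    return [(c[i].round(1),s[i],l==i) for i in range(1,n) if s[i,4]>=amin]
def masks(im):
    h=cv2.cvtColor(im,cv2.COLOR_RGB2HSV).astype(int);H,S,V=h[...,0],h[...,1],h[...,2]
    return dict(red=((H<4)|(H>175))&(S>190)&(V>120),white=(S<40)&(V>185),orange=(H>8)&(H<22)&(S>190)&(V>120))
E
python3 - <<'E'
from h import *
for n,b in(("top",(200,165,370,265)),("scene",(185,180,350,280))):
    im=np.load(f"pics/{n}0.npy")
    for k,m in masks(im).items():
        w=np.zeros_like(m);w[b[1]:b[3],b[0]:b[2]]=m[b[1]:b[3],b[0]:b[2]]
        for c,s,mm in comps(w):
            z=dict(red=23,white=38,orange=86)[k]
            r=cv2.minAreaRect(np.argwhere(mm)[:,::-1].astype(np.float32))
            print(n,k,c,s,np.round(r[0],1),np.round(r[1],1),round(r[2],1),ray(n,c,z)[0].round(1), ray(n,cv2.boxPoints(r),z)[:,:2].round(0).tolist())
E
```

```text
top red [310.2 241.1] [307 235   7  13  43] [310.3 241.3] [12.   3.5] 71.6 [433.1 109.9  23. ] [[446.0, 119.0], [448.0, 110.0], [420.0, 101.0], [417.0, 109.0]]
top white [346.5 197.7] [337 173  20  50 392] [346.5 197.6] [50.4  7.8] 74.5 [541.8  17.8  38. ] [[601.0, 43.0], [607.0, 23.0], [483.0, -7.0], [478.0, 12.0]]
top white [310.4 188.7] [286 182  51  14  75] [311.  188.5] [ 1.5 51.7] 76.0 [564.8 109.2  38. ] [[551.0, 172.0], [583.0, 44.0], [579.0, 43.0], [548.0, 171.0]]
top white [286.2 228.7] [270 190  39  63 503] [289.1 218.6] [64.3 24.3] 76.0 [464.5 172.   38. ] [[561.0, 213.0], [576.0, 153.0], [419.0, 117.0], [406.0, 175.0]]
top white [244.5 204.9] [232 202  26   7  37] [244.5 205. ] [ 1.5 25.7] 76.6 [524.2 275.8  38. ] [[518.0, 307.0], [533.0, 245.0], [530.0, 244.0], [515.0, 307.0]]
top white [219.3 229.5] [211 204  19  52 362] [219.6 229.2] [51.7  8.1] 76.6 [463.4 338.1  38. ] [[524.0, 362.0], [529.0, 343.0], [405.0, 312.0], [400.0, 332.0]]
top white [320.1 222.6] [295 216  51  14  78] [320.1 222.7] [ 1.5 51.7] 76.0 [479.3  86.6  38. ] [[465.0, 150.0], [496.0, 23.0], [493.0,
[... 1583 characters left out ...]
60.0], [417.0, 163.0], [428.0, 116.0], [417.0, 113.0]]
scene white [294.2 261.4] [285 258  19   8  70] [293.8 261.7] [18.9  4.4] 14.0 [434.3  69.8  38. ] [[423.0, 90.0], [434.0, 93.0], [443.0, 51.0], [432.0, 48.0]]
scene white [310.2 265.1] [307 263   8   6  28] [310.3 265.7] [7.5 4.3] 11.3 [442.9  33.8  38. ] [[434.0, 40.0], [445.0, 43.0], [450.0, 26.0], [438.0, 24.0]]
scene orange [269.1 211. ] [264 204  10  15  76] [269.4 210.9] [ 8.1 13.9] 40.6 [503.3 171.7  86. ] [[488.0, 183.0], [528.0, 180.0], [520.0, 159.0], [481.0, 163.0]]
scene orange [250.6 209.3] [247 206   9   9  47] [251.3 210.1] [7.2 8.4] 82.9 [486.6 212.7  86. ] [[488.0, 224.0], [501.0, 208.0], [482.0, 196.0], [470.0, 212.0]]
```

```bash
cat >> h.py <<'E'
YAW=0.241
def go(p,yaw,frm=None,fyaw=None):
    s=state();frm=s["eef_pos"] if frm is None else np.array(frm)
    Rt=R.from_euler("xyz",s["tcp_rot"] if fyaw is None else [np.pi,0,fyaw])
    d=Rt.inv().apply(np.array(p)-frm)/10
    rv=(Rt.inv()*R.from_euler("xyz",[np.pi,0,yaw])).as_rotvec(degrees=True)
    print("delta cm",d.round(2),"deg",rv.round(1))
E
python3 - <<'E'
from h import *
im=np.load("pics/top0.npy")
ctr=np.array([502.6,178]);Rz=np.array([[np.cos(YAW),-np.sin(YAW)],[np.sin(YAW),np.cos(YAW)]])
# fin top: white rows profile
m=masks(im)["white"]
P=[]
for v in range(194,232,3):
    xs=[x for x in range(268,292) if m[v,x]]
    if xs: P.append(((xs[0]+xs[-1])/2,v,len(xs)))
P=np.array(P);print(P.tolist())
w=ray("top",P[:,:2],92)[:,:2]
print(((w-ctr)@Rz).round(1).tolist())
for q in[(433.1,109.9),(432.9,107.7)]: print("mark rack",(np.array(q)-ctr)@Rz)
grip=ctr+Rz@[-50,20]; print("grip",grip)
# predicted pixels for grip, corners
print(proj("top",[[*(ctr+Rz@[x,20]),92] for x in(-80,60)])*1.5625)
s=state()
go([430,575,405],s["tcp_rot"][2])
go([grip[0],grip[1],330],YAW+np.pi/2,[430,575,405],s["tcp_rot"][2])
E
```

```text
[[281.0, 194.0, 11.0], [274.0, 197.0, 5.0], [274.5, 200.0, 6.0], [275.0, 203.0, 5.0], [276.0, 206.0, 5.0], [277.0, 209.0, 5.0], [277.5, 212.0, 6.0], [278.5, 215.0, 6.0], [279.0, 218.0, 5.0], [280.0, 221.0, 5.0], [280.5, 224.0, 6.0], [281.5, 227.0, 6.0], [282.0, 230.0, 5.0]]
[[44.7, 0.5], [41.8, 18.3], [34.6, 19.0], [27.5, 19.6], [20.0, 19.0], [12.6, 18.5], [5.5, 19.1], [-1.9, 18.6], [-9.0, 19.2], [-16.4, 18.7], [-23.4, 19.3], [-30.8, 18.8], [-37.8, 19.4]]
mark rack [-83.74512404 -49.54406321]
mark rack [-84.46442646 -51.63274797]
grip [449.27153376 185.48830346]
[[447.28113405 387.09554487]
 [424.09428218 296.45429765]]
delta cm [ 6.83 18.69 -0.09] deg [-0.   0.1 -0. ]
delta cm [-35.48  16.19   7.5 ] deg [ -0.    0.  -35.5]
```

Call:
{"name": "arm_command", "arguments": {"steps": [[1.2, 3.4, 0, 0, 0, 0], [2.4, 6.7, 0, 0, 0, 0], [3.6, 10, 0, 0, 0, 0], [4.8, 13.4, 0, 0, 0, 0], [6, 16.7, 0, 0, 0, 0], [6.8, 18.7, 0, 0, 0, 0], [6.8, 18.7, 0, 0, 0, 0]], "jaw": 5}}

```text
t: 0.68
eef_pos: [434.1, 573.8, 403.5]
tcp_rot: [3.141, 0.001, 1.189]
ft_force: [-0.3, -0.2, 0.2]
opening: 0.567
```

Call:
{"name": "arm_command", "arguments": {"steps": [[-3, 1.3, 0, 0, 0, -3], [-6, 2.7, 0, 0, 0, -6], [-9, 4.1, 0, 0, 0, -9], [-12, 5.4, 0, 0, 0, -12], [-15, 6.8, 0, 0, 0, -15], [-18, 8.2, 1, 0, 0, -18], [-21, 9.6, 2, 0, 0, -21], [-24, 11, 3, 0, 0, -24], [-27, 12.3, 4, 0, 0, -27], [-30, 13.7, 5, 0, 0, -30], [-33, 15, 6, 0, 0, -33], [-35.5, 16.2, 7.5, 0, 0, -35.5]]}}

```text
t: 1.68
eef_pos: [448.3, 183.5, 329.9]
tcp_rot: [3.141, -0.0, 1.815]
ft_force: [2.3, 0.6, -0.3]
opening: 0.524
```

Run:
```python
from h import *
s=state();print(s["t"],s["eef_pos"],s["tcp_rot"],s["opening"],s["ft_force"])
go([449.3,185.3,78+171.3],YAW+np.pi/2)
```

```text
1.6833 [448.33819768 183.54606892 329.92828043] [ 3.14059768e+00 -7.79944580e-05  1.81459728e+00] 0.5235742003575619 [ 2.34738334  0.6273407  -0.31689307]
delta cm [0.15 0.13 8.06] deg [ 0.1 -0.   0.2]
```

Call:
{"name": "arm_command", "arguments": {"steps": [[0.1, 0.1, 2.5, 0, 0, 0], [0.1, 0.1, 5, 0, 0, 0], [0.1, 0.1, 7, 0, 0, 0], [0.1, 0.1, 8, 0, 0, 0], [0.1, 0.1, 8, 0, 0, 0], [0.1, 0.1, 8, 0, 0, 0]]}}

```text
t: 2.18
eef_pos: [449.9, 186.5, 249.9]
tcp_rot: [-3.141, -0.0, 1.812]
ft_force: [0.0, -0.2, 0.7]
opening: 0.525
```

Run:
```python
from h import *
s=state();print(s["t"],s["eef_pos"],s["tcp_rot"],s["opening"],s["ft_force"])
a=read_camera("scene")[150:290,170:360];b=read_camera("top")[150:270,200:370]
f=lambda a:cv2.resize(a[:,:,::-1],(600,300 if 0 else int(600*a.shape[0]/a.shape[1])),interpolation=cv2.INTER_CUBIC)
o=np.vstack([f(a),f(b)]);o=cv2.resize(o,None,fx=.68,fy=.68);print(o.shape);cv2.imwrite("pics/grip.png",o)
```

```text
2.1833 [449.87524879 186.52718917 249.92734308] [-3.14096941e+00 -8.54906731e-05  1.81206433e+00] 0.5248502394351403 [ 0.02880088 -0.1732739   0.65000087]
(588, 408, 3)
```

View pics/grip.png

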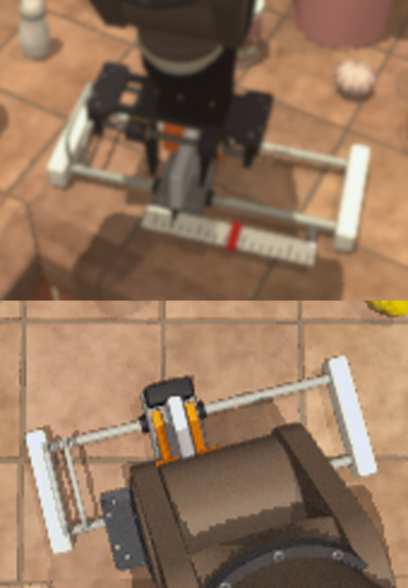

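Upper view: the fingers stand on either side of the fin at about (180,160), and the red clip is at (233,236). The pointer and strip stay visible in the scene camera. I'll close the jaws.

Call:
{"name": "arm_command", "arguments": {"steps": [[0, 0, 0, 0, 0, 0], [0, 0, 0, 0, 0, 0], [0, 0, 0, 0, 0, 0], [0, 0, 0, 0, 0, 0], [0, 0, 0, 0, 0, 0], [0, 0, 0, 0, 0, 0]], "jaw": 0}}

```text
t: 2.78
eef_pos: [450.3, 185.1, 249.9]
tcp_rot: [-3.142, 0.002, 1.813]
ft_force: [12.2, -52.0, 4.0]
opening: 0.165
```

Call:
{"name": "arm_command", "arguments": {"steps": [[-0.2, 0, 0, 0, 0, 0], [-0.5, 0, 0, 0, 0, 0], [-1, 0, 0, 0, 0, 0], [-1.6, 0, 0, 0, 0, 0], [-2.3, 0, 0, 0, 0, 0], [-3, 0, 0, 0, 0, 0], [-3.7, 0, 0, 0, 0, 0], [-4.4, 0, 0, 0, 0, 0], [-5, 0, 0, 0, 0, 0], [-5.5, 0, 0, 0, 0, 0], [-5.8, 0, 0, 0, 0, 0], [-5.8, 0, 0, 0, 0, 0]]}}

```text
t: 3.78
eef_pos: [463.9, 129.2, 249.9]
tcp_rot: [3.142, -0.0, 1.811]
ft_force: [-1.8, 4.2, 5.6]
opening: 0.146
```

Run:
```python
from h import *
s=state();print(s["t"],s["eef_pos"],s["tcp_rot"],s["opening"],s["ft_force"])
ctr=np.array([502.6,178]);Rz=np.array([[np.cos(YAW),-np.sin(YAW)],[np.sin(YAW),np.cos(YAW)]])
print("tcp rack",(s["eef_pos"][:2]-ctr)@Rz)
im=read_camera("scene");np.save("pics/s1.npy",im)
a=im[225:285,225:325];cv2.imwrite("pics/p1.png",cv2.resize(a[:,:,::-1],(800,480),interpolation=cv2.INTER_CUBIC))
for c,st,_ in comps(masks(im)["red"][225:285,225:325]): print(c+[225,225],st)
```

```text
3.7833 [463.912109   129.19240853 249.88511303] [ 3.14151280e+00 -2.66059363e-04  1.81104699e+00] 0.14580655634094827 [-1.78457098  4.18598296  5.60339411]
tcp rack [-49.21889823 -38.16325394]
[278.4 260.1] [52 30  4 11 22]
```

View pics/p1.png

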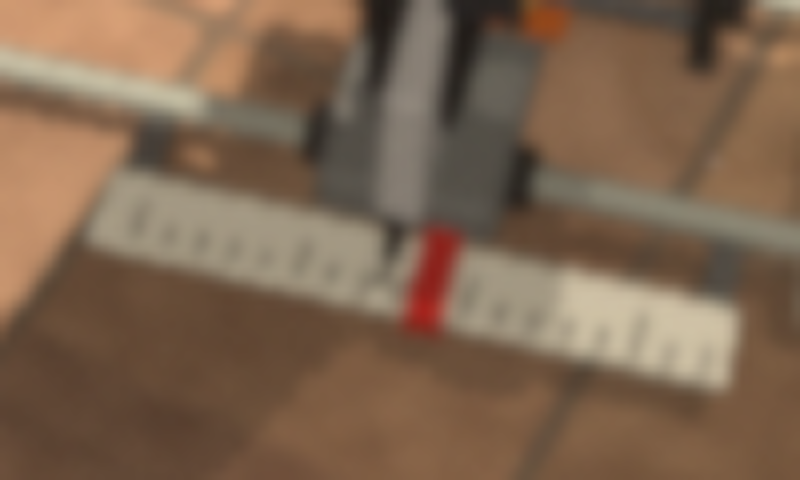

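Run:
```python
from h import *
ctr=np.array([502.6,178]);Rz=np.array([[np.cos(YAW),-np.sin(YAW)],[np.sin(YAW),np.cos(YAW)]])
rk=lambda p:((p[:,:2]-ctr)@Rz).round(1)
f=lambda q:np.array(q)/8-.5+225
print("tip",rk(ray("scene",[f((388,280)),f((392,272)),f((394,235))],27)))
print("mark",rk(ray("scene",[f((431,280)),f((443,232)),f((423,328))],23)))
# predicted pointer line from TCP estimate
for y in(-37,-38.2,-39): print(y,(proj("scene",[[*(ctr+Rz@[-93,y]),27]])-225+.5)*8)
```

```text
tip [[-92.5 -39.7]
 [-89.5 -40.2]
 [-76.8 -37.8]]
mark [[ -86.6  -51.3]
 [ -69.2  -51.1]
 [-103.2  -52.7]]
-37 [[378.53992952 279.28915483]]
-38.2 [[382.56953657 280.20515988]]
-39 [[385.25686681 280.81604031]]
```

The pointer tip is at about (389,278) in the crop and the clip centre at (431,280), so there are about 11.7 mm still to go.

Call:
{"name": "arm_command", "arguments": {"steps": [[-0.3, 0, 0, 0, 0, 0], [-0.7, 0, 0, 0, 0, 0], [-1, 0, 0, 0, 0, 0], [-1.17, 0, 0, 0, 0, 0], [-1.17, 0, 0, 0, 0, 0], [-1.17, 0, 0, 0, 0, 0]]}}

```text
t: 4.33
eef_pos: [466.6, 118.2, 249.9]
tcp_rot: [3.141, -0.0, 1.811]
ft_force: [-1.6, 4.9, 6.3]
opening: 0.148
```

```bash
cat >> h.py <<'E'
ctr=np.array([502.6,178]);Rz=np.array([[np.cos(YAW),-np.sin(YAW)],[np.sin(YAW),np.cos(YAW)]])
def look(name):
    s=state();print(s["t"],s["eef_pos"].round(1),s["tcp_rot"].round(4),round(s["opening"],3),s["ft_force"].round(1))
    print("tcp rack",((s["eef_pos"][:2]-ctr)@Rz).round(1))
    im=read_camera("scene");a=im[225:285,245:315]
    cv2.imwrite(f"pics/{name}.png",cv2.resize(a[:,:,::-1],(700,600),interpolation=cv2.INTER_CUBIC))
E
python3 -c "
from h import *
look('p2')"
```

```text
4.3333 [466.6 118.2 249.9] [ 3.1415e+00 -3.0000e-04  1.8113e+00] 0.148 [-1.6  4.9  6.3]
tcp rack [-49.3 -49.5]
```

View pics/p2.png

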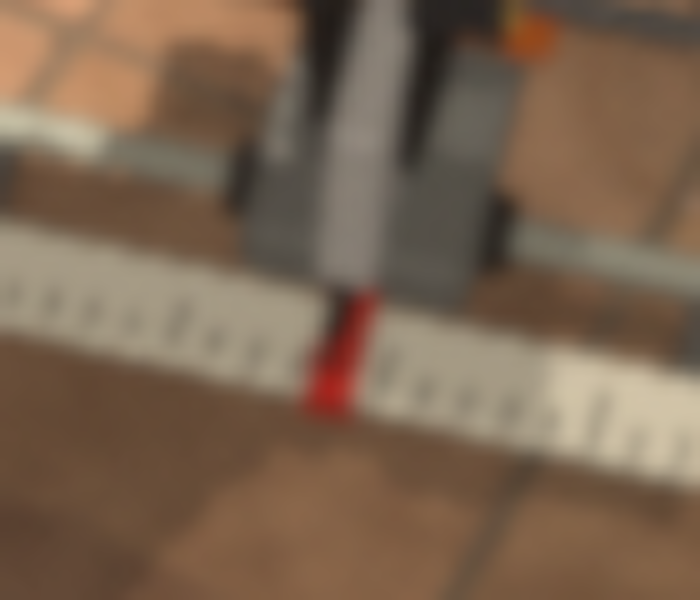

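Run:
```python
from h import *
im=np.mean([read_camera("scene").astype(float) for _ in range(4)],0)
for v in range(253,268):
    print(v,"R",im[v,273:286,0].astype(int),"G",im[v,273:286,1].astype(int))
for x in(-68,-77,-85,-93,-100):
    print(x,"tcp-pointer",proj("scene",[[*(ctr+Rz@[x,-49.5]),27]]).round(1),"mark@-50.5",proj("scene",[[*(ctr+Rz@[x,-50.5]),23]]).round(1))
```

```text
253 R [124 117 110 105 100  96  99 110 118 108  92  85  84] G [113 106  99  94  89  85  87  93  94  85  79  78  79]
254 R [151 145 137 125 103  79  76  98 117 115  99  90  86] G [140 133 125 112  90  66  57  62  66  69  76  80  79]
255 R [162 160 155 142 114  77  72 101 125 128 119 109 103] G [151 148 143 129 101  63  41  40  51  72  91  96  92]
256 R [164 163 160 145 112  76  79 110 133 142 141 138 132] G [153 152 149 133 101  60  37  38  58  91 117 124 120]
257 R [164 163 159 141 105  76  90 119 138 149 155 156 156] G [153 152 148 128  90  51  35  42  70 108 135 144 144]
258 R [164 162 156 138 105  88 107 129 142 151 158 161 163] G [153 151 142 118  78  43  35  47  81 119 142 149 152]
259 R [162 157 147 130 106 103 123 137 145 151 154 156 160] G [151 144 128 101  63  38  36  53  90 125 141 145 150]
260 R [159 148 135 122 107 113 131 141 147 151 148 149 158] G [148 135 112  81  50  35  39  61  99 129 136 138 148]
261 R [156 142 133 127 120 127 139 147 150 148 142 148 159] G [145 128 103  71  43  34  44  73 108 129 131 138 149]
262 R [156 145 140 140 142 147 153 157 156 147 141 152 1
[... 235 characters left out ...]
 G [107 103  81  53  39  41  63 101 132 142 148 158 155]
265 R [110 117 125 133 140 143 143 143 147 153 164 172 167] G [ 83  80  65  48  42  43  62  94 123 139 151 159 155]
266 R [104 107 113 118 122 123 124 123 126 133 144 152 151] G [ 76  73  65  58  54  53  61  80 100 115 129 138 137]
267 R [103 103 104 106 107 109 111 110 110 113 118 121 122] G [ 76  74  72  69  67  66  68  74  82  89  97 101 104]
-68 tcp-pointer [[279.4 252. ]] mark@-50.5 [[279.7 253. ]]
-77 tcp-pointer [[278.6 255. ]] mark@-50.5 [[278.9 256.1]]
-85 tcp-pointer [[277.8 257.8]] mark@-50.5 [[278.2 258.9]]
-93 tcp-pointer [[277.1 260.6]] mark@-50.5 [[277.4 261.7]]
-100 tcp-pointer [[276.4 263.1]] mark@-50.5 [[276.7 264.1]]
```

The pointer is about 1 px left of the clip centre, which is 2.0 to 2.4 mm short. I'll trim it by 2 mm.

Call:
{"name": "arm_command", "arguments": {"steps": [[-0.1, 0, 0, 0, 0, 0], [-0.2, 0, 0, 0, 0, 0], [-0.2, 0, 0, 0, 0, 0], [-0.2, 0, 0, 0, 0, 0]]}}

```text
t: 4.92
eef_pos: [467.0, 116.4, 249.9]
tcp_rot: [3.142, -0.0, 1.811]
ft_force: [-1.9, 5.0, 6.4]
opening: 0.146
```

```bash
cat >> h.py <<'E'
def prof():
    im=np.mean([read_camera("scene").astype(float) for _ in range(3)],0)
    x=np.arange(270,290)
    for v in range(255,264):
        r,g=im[v,270:290,0],im[v,270:290,1]
        i=np.argmin(g);xs=np.linspace(270,289,400);gi=np.interp(xs,x,g);lo=xs[(gi<95)&(abs(xs-x[i])<5)]
        j=4+np.argmin(r[4:12]);c=np.polyfit(x[j-1:j+2],r[j-1:j+2],2)
        print(v,"right edge-2.55:",round(lo[-1]-2.55,2),"ptr",round(-c[1]/2/c[0],2),"depth",int(r[j]))
E
python3 -c "
from h import *
look('p3');prof()"
```

```text
4.9167 [467.  116.4 249.9] [ 3.1415e+00 -4.0000e-04  1.8115e+00] 0.146 [-1.9  5.   6.4]
tcp rack [-49.3 -51.4]
255 right edge-2.55: 282.4 ptr 279.48 depth 74
256 right edge-2.55: 279.59 ptr 279.21 depth 72
257 right edge-2.55: 279.07 ptr 279.0 depth 75
258 right edge-2.55: 278.78 ptr 278.85 depth 89
259 right edge-2.55: 278.55 ptr 278.47 depth 106
260 right edge-2.55: 278.31 ptr 278.14 depth 109
261 right edge-2.55: 278.02 ptr 277.97 depth 120
262 right edge-2.55: 277.64 ptr 277.0 depth 140
263 right edge-2.55: 277.35 ptr 275.27 depth 144
```

View pics/p3.png

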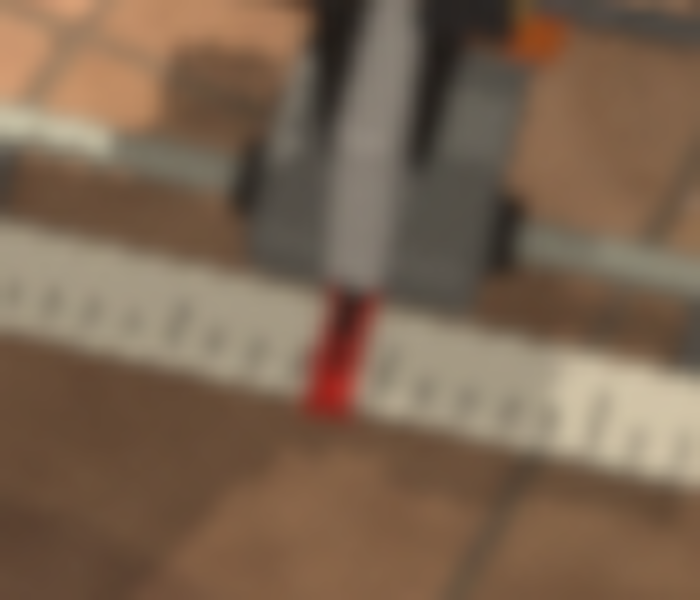

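The pointer is centred on the clip, within 0.1 px. I'll slide along the fin (+tool y) with the grip held, a short piece first to see the force.

Call:
{"name": "arm_command", "arguments": {"steps": [[0, 0.2, 0, 0, 0, 0], [0, 0.4, 0, 0, 0, 0], [0, 0.7, 0, 0, 0, 0], [0, 1, 0, 0, 0, 0], [0, 1.3, 0, 0, 0, 0], [0, 1.5, 0, 0, 0, 0]]}}

```text
t: 5.62
eef_pos: [477.6, 119.5, 248.6]
tcp_rot: [-3.126, -0.002, 1.812]
ft_force: [-28.2, -1.2, 13.4]
opening: 0.148
```

```bash
python3 -c "
from h import *
look('p4');prof()"
```

```text
5.6167 [477.6 119.5 248.6] [-3.1259e+00 -2.1000e-03  1.8121e+00] 0.148 [-28.2  -1.2  13.4]
tcp rack [-38.2 -50.8]
255 right edge-2.55: 282.4 ptr 279.07 depth 68
256 right edge-2.55: 279.59 ptr 278.95 depth 69
257 right edge-2.55: 279.07 ptr 278.79 depth 79
258 right edge-2.55: 278.78 ptr 278.4 depth 99
259 right edge-2.55: 278.5 ptr 277.92 depth 114
260 right edge-2.55: 278.07 ptr 277.46 depth 129
261 right edge-2.55: 277.59 ptr 274.85 depth 141
262 right edge-2.55: 277.16 ptr 274.2 depth 147
263 right edge-2.55: 276.97 ptr 273.5 depth 148
```

Sliding works at about 28 N. The pointer drifted about 1 mm back, so I'll trim that as I go.

Call:
{"name": "arm_command", "arguments": {"steps": [[-0.08, 0.3, 0, 0, 0, 0], [-0.1, 0.6, 0, 0, 0, 0], [-0.1, 0.9, 0, 0, 0, 0], [-0.1, 1.2, 0, 0, 0, 0], [-0.1, 1.5, 0, 0, 0, 0], [-0.1, 1.8, 0, 0, 0, 0], [-0.1, 2, 0, 0, 0, 0]]}}

```text
t: 6.4
eef_pos: [496.8, 123.3, 247.7]
tcp_rot: [-3.123, -0.002, 1.812]
ft_force: [-30.0, -2.0, 5.3]
opening: 0.149
```

```bash
python3 -c "
from h import *
look('p5');prof()"
```

```text
6.4 [496.8 123.3 247.7] [-3.1228e+00 -2.4000e-03  1.8121e+00] 0.149 [-30.   -2.    5.3]
tcp rack [-18.7 -51.8]
255 right edge-2.55: 279.93 ptr 279.29 depth 75
256 right edge-2.55: 279.07 ptr 279.06 depth 75
257 right edge-2.55: 278.64 ptr 278.89 depth 84
258 right edge-2.55: 278.31 ptr 278.81 depth 103
259 right edge-2.55: 278.07 ptr 278.58 depth 124
260 right edge-2.55: 277.83 ptr 278.17 depth 132
261 right edge-2.55: 277.55 ptr 277.99 depth 141
262 right edge-2.55: 277.16 ptr 277.79 depth 158
263 right edge-2.55: 276.97 ptr 274.37 depth 157
```

View pics/p5.png

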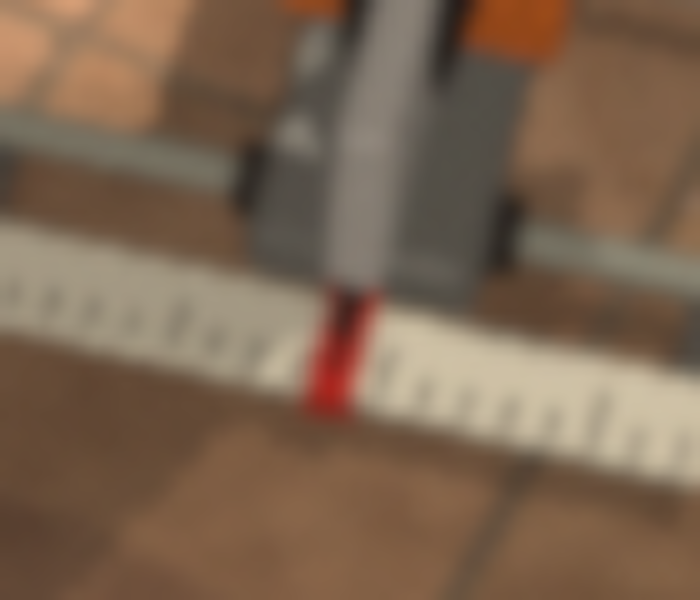

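The pointer is still on the clip centre. I'll keep sliding.

Call:
{"name": "arm_command", "arguments": {"steps": [[0, 0.3, 0, 0, 0, 0], [0, 0.6, 0, 0, 0, 0], [-0.02, 0.9, 0, 0, 0, 0], [-0.02, 1.2, 0, 0, 0, 0], [-0.02, 1.5, 0, 0, 0, 0], [-0.02, 1.8, 0, 0, 0, 0], [-0.02, 2.1, 0, 0, 0, 0], [-0.02, 2.4, 0, 0, 0, 0]]}}

```text
t: 7.27
eef_pos: [519.5, 128.7, 247.3]
tcp_rot: [-3.12, -0.003, 1.812]
ft_force: [-34.2, -3.3, 5.6]
opening: 0.148
```

```bash
python3 -c "
from h import *
look('p6');prof()"
```

```text
7.2667 [519.5 128.7 247.3] [-3.1203e+00 -2.5000e-03  1.8122e+00] 0.148 [-34.2  -3.3   5.6]
tcp rack [  4.7 -51.9]
255 right edge-2.55: 279.93 ptr 279.41 depth 79
256 right edge-2.55: 279.07 ptr 279.08 depth 77
257 right edge-2.55: 278.64 ptr 278.9 depth 83
258 right edge-2.55: 278.31 ptr 278.81 depth 102
259 right edge-2.55: 278.07 ptr 278.58 depth 123
260 right edge-2.55: 277.88 ptr 278.2 depth 130
261 right edge-2.55: 277.59 ptr 278.04 depth 139
262 right edge-2.55: 277.16 ptr 277.83 depth 157
263 right edge-2.55: 276.97 ptr 274.21 depth 156
```

Call:
{"name": "arm_command", "arguments": {"steps": [[0, 0.3, 0, 0, 0, 0], [0, 0.6, 0, 0, 0, 0], [0, 0.8, 0, 0, 0, 0], [0, 1, 0, 0, 0, 0], [0, 1.2, 0, 0, 0, 0], [0, 1.4, 0, 0, 0, 0]]}}

```text
t: 7.97
eef_pos: [533.1, 132.0, 247.1]
tcp_rot: [-3.12, -0.003, 1.812]
ft_force: [-34.0, -2.2, 4.3]
opening: 0.145
```

Call:
{"name": "arm_command", "arguments": {"steps": [[0, 0.1, 0, 0, 0, 0], [0, 0.2, 0, 0, 0, 0]]}}

```text
t: 8.13
eef_pos: [535.1, 132.5, 247.1]
tcp_rot: [-3.12, -0.003, 1.812]
ft_force: [-34.7, -3.0, 4.4]
opening: 0.143
```

Call:
{"name": "arm_command", "arguments": {"steps": [[0, 0.1, 0, 0, 0, 0], [0, 0.2, 0, 0, 0, 0]]}}

```text
t: 8.3
eef_pos: [536.5, 132.9, 247.1]
tcp_rot: [-3.118, -0.003, 1.812]
ft_force: [-41.7, -4.3, 12.6]
opening: 0.145
```

```bash
python3 -c "
from h import *
look('p7');prof()"
```

```text
8.3 [536.5 132.9 247.1] [-3.1181e+00 -2.7000e-03  1.8122e+00] 0.145 [-41.7  -4.3  12.6]
tcp rack [ 22.1 -51.9]
255 right edge-2.55: 279.97 ptr 279.31 depth 74
256 right edge-2.55: 279.07 ptr 279.05 depth 75
257 right edge-2.55: 278.64 ptr 278.9 depth 83
258 right edge-2.55: 278.31 ptr 278.82 depth 101
259 right edge-2.55: 278.07 ptr 278.59 depth 123
260 right edge-2.55: 277.88 ptr 278.15 depth 130
261 right edge-2.55: 277.59 ptr 278.01 depth 139
262 right edge-2.55: 277.21 ptr 277.8 depth 156
263 right edge-2.55: 276.97 ptr 274.3 depth 155
```

The force stepped up from 34 to 42 N, with the fingertips at about rack x = 18 mm, where the stop should be. I'll push a little more to confirm.

Call:
{"name": "arm_command", "arguments": {"steps": [[0, 0.1, 0, 0, 0, 0], [0, 0.15, 0, 0, 0, 0], [0, 0.15, 0, 0, 0, 0], [0, 0.15, 0, 0, 0, 0]]}}

```text
t: 8.83
eef_pos: [537.1, 133.1, 247.0]
tcp_rot: [-3.116, -0.003, 1.812]
ft_force: [-44.6, -4.6, 11.4]
opening: 0.144
```

```bash
python3 -c "
from h import *
look('p8');prof()
a=read_camera('scene')[120:290,120:350];b=read_camera('top')[110:270,130:370]
f=lambda a:cv2.resize(a[:,:,::-1],(400,int(400*a.shape[0]/a.shape[1])),interpolation=cv2.INTER_CUBIC)
cv2.imwrite('pics/fin.png',np.vstack([f(a),f(b)]))"
```

```text
8.8333 [537.1 133.1 247. ] [-3.1155e+00 -2.9000e-03  1.8122e+00] 0.144 [-44.6  -4.6  11.4]
tcp rack [ 22.8 -51.8]
255 right edge-2.55: 279.97 ptr 279.31 depth 74
256 right edge-2.55: 279.07 ptr 279.04 depth 74
257 right edge-2.55: 278.64 ptr 278.83 depth 81
258 right edge-2.55: 278.31 ptr 278.72 depth 99
259 right edge-2.55: 278.07 ptr 278.45 depth 123
260 right edge-2.55: 277.88 ptr 278.07 depth 132
261 right edge-2.55: 277.59 ptr 277.8 depth 142
262 right edge-2.55: 277.21 ptr 277.59 depth 154
263 right edge-2.55: 276.97 ptr 274.5 depth 155
```

View pics/fin.png

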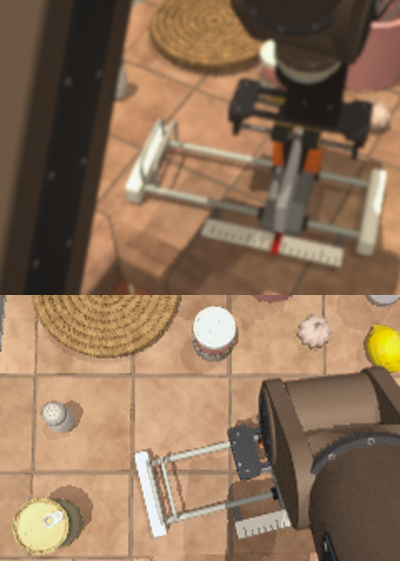

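View pics/p8.png

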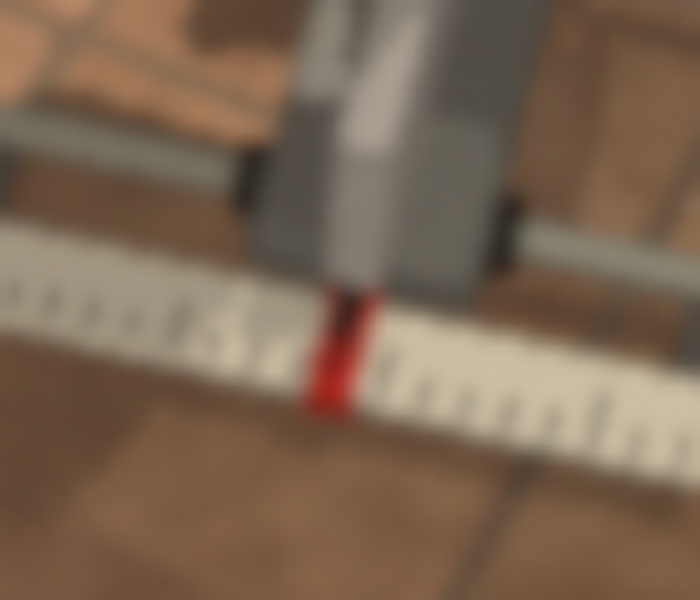

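The upper view shows the wings pressed back by the fingers, and the tin, salt and jar upright in place. In the close crop the pointer sits at the clip centre, about (345,320). One more small push will settle whether the lever is at its stop.

Call:
{"name": "arm_command", "arguments": {"steps": [[0, 0.1, 0, 0, 0, 0], [0, 0.2, 0, 0, 0, 0], [0, 0.25, 0, 0, 0, 0], [0, 0.25, 0, 0, 0, 0], [0, 0.25, 0, 0, 0, 0], [0, 0.25, 0, 0, 0, 0]]}}

```text
t: 9.63
eef_pos: [538.2, 133.5, 247.0]
tcp_rot: [-3.111, -0.003, 1.812]
ft_force: [-54.3, -7.2, 19.6]
opening: 0.147
```

```bash
python3 -c "
from h import *
look('p9');prof();s=state();z=R.from_euler('xyz',s['tcp_rot']).apply([0,0,171.3]);print('tip rack',((s['eef_pos']+z)[:2]-ctr)@Rz)"
```

```text
9.6333 [538.2 133.5 247. ] [-3.1106 -0.0033  1.8124] 0.147 [-54.3  -7.2  19.6]
tcp rack [ 24.  -51.7]
255 right edge-2.55: 279.97 ptr 279.08 depth 73
256 right edge-2.55: 279.07 ptr 278.92 depth 72
257 right edge-2.55: 278.64 ptr 278.73 depth 82
258 right edge-2.55: 278.35 ptr 278.5 depth 103
259 right edge-2.55: 278.07 ptr 278.23 depth 118
260 right edge-2.55: 277.88 ptr 278.0 depth 130
261 right edge-2.55: 277.59 ptr 277.79 depth 141
262 right edge-2.55: 277.16 ptr 277.5 depth 155
263 right edge-2.55: 276.97 ptr 274.5 depth 155
tip rack [ 18.71498911 -51.1416163 ]
```

The force rose by 10 N while the tip moved only about 0.3 mm, so the lever is at its stop. I'll trim the pointer by 0.6 mm, ease the push slightly and check again.

Call:
{"name": "arm_command", "arguments": {"steps": [[-0.05, -0.1, 0, 0, 0, 0], [-0.06, -0.15, 0, 0, 0, 0], [-0.06, -0.15, 0, 0, 0, 0], [-0.06, -0.15, 0, 0, 0, 0]]}}

```text
t: 10.17
eef_pos: [537.8, 132.7, 247.0]
tcp_rot: [-3.114, -0.003, 1.812]
ft_force: [-48.2, -5.3, 15.1]
opening: 0.144
```

```bash
python3 -c "
from h import *
look('p10');prof()
s=state();z=R.from_euler('xyz',s['tcp_rot']).apply([0,0,171.3]);print('tip rack',((s['eef_pos']+z)[:2]-ctr)@Rz)"
```

```text
10.1667 [537.8 132.7 247. ] [-3.1138e+00 -3.0000e-03  1.8123e+00] 0.144 [-48.2  -5.3  15.1]
tcp rack [ 23.4 -52.4]
255 right edge-2.55: 279.97 ptr 279.54 depth 76
256 right edge-2.55: 279.07 ptr 279.22 depth 75
257 right edge-2.55: 278.64 ptr 279.02 depth 79
258 right edge-2.55: 278.31 ptr 278.92 depth 95
259 right edge-2.55: 278.07 ptr 278.76 depth 114
260 right edge-2.55: 277.88 ptr 278.41 depth 128
261 right edge-2.55: 277.59 ptr 278.12 depth 137
262 right edge-2.55: 277.21 ptr 277.87 depth 156
263 right edge-2.55: 276.97 ptr 274.2 depth 155
tip rack [ 18.66202201 -51.85161541]
```

```bash
python3 -c "
from cell import job_done
print(job_done())"
```

```text
the job is handed in; nothing more can be done
None
```

I handed the job in at about t = 10.2 s with the leg held by its fin at the red marker and the lever closed. `job_done` gives no verdict.

**What I did:** I gripped the fin from above and pulled the leg out about 70 mm until the pointer stood over the marker. Then I slid the still-closed fingers about 68 mm along the fin, pushing the lever to its stop.

**Last checks:**
- **Pointer:** it is within about 0.7 mm of the marker's centre. Where I checked during the slide, it strayed by at most about 1 to 1.5 mm, and I corrected that.
- **Lever:** it is at its stop. The last extra push raised the force by 10 N while the fingertips moved only about 0.3 mm. They stand at rack x of about 18.7 mm, against 18 mm expected.
- **Grip:** the jaws are still closed on the fin, at about 14 mm opening.
- **Tin, salt shaker and jam jar:** all three were standing and looked untouched in the last overhead picture, taken before the final small push and trim.

**What didn't go smoothly:**
- **Forces:** closing the grip off-centre gave a brief 52 N sideways force. Confirming the stop took about 58 N at the wrist, and I left it pushing with about 50 N. All are well under the 120 N wrist limit. The push goes through the fingertips, so I took the 40 N limit on the arm and gripper body not to apply.
- **Start position:** the task text puts the arm's start on the right, but it actually started on the left, over the sink.

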